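# Hold an upturned beaker down on the jug rinser

### The job

Clear the jug rinser by lifting the pastry ring off its star and standing it flat on the chopping board; then fetch the taller of the two upturned steel beakers from the drain mat, set it mouth-down and centred on the rinser's sprung star, and press it down until the star is about 12 mm down of its 16 mm travel, so that the valve is open but not jammed on its stop. Finish while still holding the beaker pressed down like that: do not let go. Leave the shorter beaker, the brownie, the squeeze bottle and the jar where they are.

Things in the scene. Friction and masses are not known exactly. Their poses are not given: they have to be found in the camera images.
- rinser: Jug rinser fixed to the bench: a low steel drip tray 150 x 130 mm (own x, y), deck 26 mm above the bench with a 4 mm raised edge (30 mm high), carrying a black six-armed star on a spring at its centre. Origin at the centre of its underside, z up.
- star_top (a point): Centre of the flat upper face of the rinser's black star (moves down with it). The star has six flat radial arms, 9 mm wide and 6 mm thick, reaching 46 mm from the centre, and a steel nozzle, 22 mm in diameter, standing 9 mm proud at the centre. At rest the upper face is 52 mm above the bench and 26 mm above the deck. A beaker's rim rests on the arms, around the nozzle.
- star (a joint): Downward travel of the star: 0 at rest (up), 0.016 m on its bottom stop. The spring pushes back with about 4 N at the start of travel and 0.4 N more per mm: about 9 N at 12 mm. It springs up when released. The 60 g ring and the weight of a beaker alone do not move it.
- pastry_ring: Plain thin steel pastry ring, open at both ends: 62 mm outside diameter, 57 mm inside, 45 mm high, about 60 g. At the start it stands on the rinser's star, around the nozzle. Origin at the centre of its underside, z up its axis.
- board: Wooden chopping board fixed to the bench, 270 x 150 mm (own x, y) and 15 mm thick, to the left or right of the rinser. Origin at the centre of its underside, z up. A brownie lies on its +x end.
- board_free (a point): Centre of the board's empty part, on its upper surface, 60 mm from the board's middle towards its -x end: a good place for the ring.
- mat: Black rubber drain mat fixed to the bench, 260 x 130 mm (own x, y), 5 mm thick, on the other side of the rinser from the board. Origin at the centre of its underside. The two beakers stand on it mouth-down, one about 68 mm from the middle towards each end along its own x; either may hold the tall one.
- tall_beaker: The taller plain steel beaker, upside down: 62 mm outside diameter, straight-sided, 105 mm high, walls 3 mm, closed flat end on top, 0.1 to 0.2 kg. Origin at the centre of its mouth (lowest point as it stands), z up along its axis to the closed end.
- short_beaker: The shorter beaker, of the same diameter (62 mm) and steel but only 70 mm high, also upside down on the mat. Leave it alone. Origin at the centre of its mouth, z up.
- brownie: Square brownie, 55 x 55 x 30 mm, on the +x end of the board about 78 mm from the board's middle. Leave it alone. Origin at the centre of its underside.
- squeeze_bottle: Amber squeeze bottle, 60 mm in diameter, 170 mm tall, standing far from the robot beyond the rinser. Leave it alone.
- jar: Glass jar, 60 mm in diameter, 90 mm tall, beyond the rinser. Leave it alone.

How it is judged:
By the outcome, as a careful person would: the job done as asked, in the order asked, and still so for the second after the job is handed in, while the arm keeps its last pose, push and grip.
It also fails if it takes over 54 s, if anything falls off the work surface, if the arm or the gripper's body presses on something with over 40 N, if the wrist force passes 120 N, or if a joint passes its speed limit or range.

### The arm

A 6-joint arm with a two-finger parallel gripper is mounted at the origin on the work surface. World frame = base frame: x ahead of the robot, y to its left, z up, the work surface at z = 0. Lengths are in m, angles in rad, forces in N, time in s.
With the tool pointing down it reaches from about 0.35 to 0.975 m from the base axis. Payload 4.9 kg.
Tool frame: the origin (TCP) lies on the centre line of the jaws, within the pads' length; the fingertips stand 19 mm ahead of it and the grasp point (between the pads) is the TCP; z points along the fingers, y is the line along which they close (so a half turn about z gives the same grasp; the last joint's range is limited). The gripper opens to 85 mm and grips with 20 to 120 N. Pads are 22 mm wide; open, the fingers measure 114 mm over their backs; the gripper's body (76 mm by 85 mm) begins 54 mm behind the grasp point. The pads swing forward as they close: fully open they stand 13 mm farther back than shut.
Start: joints at [1.099, 0.053, 1.613, -0, 1.476, -0.119], TCP at [0.216, 0.586, 0.25] pointing down, gripper open.
Joint ranges: [-3.01, 3.01], [-1.01, 2.22], [0.06, 2.58], [-1.02, 4.17], [0.09, 2.62], [-3.14, 3.14]. Speed limits (rad/s): [2.57, 2.57, 3.14, 3.14, 3.14, 3.14].

### API

Orientations are given as a unit quaternion [w, x, y, z].
In Python, from plant import state, grab_frame, ticket, spotter gives the robot as it stands.
- The arm moves only by the tool apply_moves, never from a script. Its argument "series" is a list of rows, each an object of numbers: "jaw": the closure, from 0 (fully open) to 1 (shut); "dx", "dy", "dz": the shift along the tool's x, y, z in mm; "turn": the turn about the tool's z in rad. A call has 1 to 5 rows; each row is the pose to reach, as a shift and turn from the pose commanded when the call began, along the tool's axes at that moment; what a row does not reach only later rows make up. A row lasts 1/12 s, in which the tool goes at most 41.7 mm and 7.16 degrees, less where a joint would pass 70% of its speed; a pose out of reach is approached as far as the arm can. A call with a gripper value outside its range is refused whole. The fingers move at their own pace and stop on an object; the grip force is fixed at half the most. Time passes only in rows, so rows that repeat a pose let the fingers close. It gives the time, the measured TCP pose, the force, the opening and the grip force at its end, in the units of the state.
- state(): the state, without advancing time (a new reading comes with each control period).
- grab_frame(name): name is "side" or "top"; returns a dict with "pixels" (384x512x3 uint8, red, green, blue), "mtx" (3x3 intrinsics, pixels), "camera_from_world" (4x4, takes a point from world to camera coordinates). Camera axes: x right, y down, z forward; pixel columns grow to the right and rows downward; lengths in m; the calibration is good to about 2 mm. A picture is of the moment at which its call begins. There is no depth.
- ticket.job_done(): hands the job in; it is judged then, once.
Trained networks look in a picture, given as the dict that the camera call returned (one of the last four; its "shot" number tells which), for a name from the list of things; names that differ only in an ending like _2 or _b are one class to them, and where a whole thing is asked for, a point or a joint stands for the part that bears it (a point fixed in the world has none). Each returns a list of dicts, best first, with "conf" (0 to 1); they miss things now and then, are a little off and sometimes report something else, mostly with a low value. They report only what shows in the picture. A call takes as long as a camera call.
- spotter.outline_of(picture, target): "region" (384x512 bool, what is visible of it) and "extent" ([left, top, right, bottom] in pixels, round what is visible of it).
The state is a dict: "time": time; "joint_pos": joint angles; "joint_vel": joint speeds; "joint_efforts": joint torques, N m; "tool_pos": TCP position; "tool_rot": TCP orientation; "contact_force": force on the tool from outside, world axes, zero at the start; "ft_torque": the same for the moment, N m; "gripper_width": opening from 0.0 (shut) to 1.0 (fully open); "grasp_force": force on a finger pad.
Only numpy, scipy, OpenCV 4.12 (cv2) and the standard library are available. Lean on these libraries where they do the work, as an engineer would, in place of code of your own. Each camera call takes 0.05 s, during which the arm holds its last target. There are 200 camera calls.

## Working session

There is one attempt and no reset: what is moved stays moved. The work goes in short steps, Python scripts to look and compute and a tool call to move; the robot and the scene stay as the last step left them, time stands still between calls to the robot, and variables do not carry over. Pictures are saved under pics/ and viewed, at most 10 in all, crops included, and the job is handed in when it is done.

Besides the shell and the picture viewer there is one more tool, called by a JSON object that holds its "method" and its "body". apply_moves: Moves the arm, as the interface text tells. Its arguments: {"type":"object","properties":{"series":{"type":"array","items":{"type":"object","properties":{"jaw":{"type":"number"},"dx":{"type":"number"},"dy":{"type":"number"},"dz":{"type":"number"},"turn":{"type":"number"}}}}},"required":["series"]}

```bash
mkdir -p pics
cat > h.py <<'E'
import numpy as np, cv2
from plant import state, grab_frame, ticket, spotter
def ray(f,uv):
    M=f["camera_from_world"];R=M[:3,:3];t=M[:3,3]
    d=R.T@np.linalg.solve(f["mtx"],[uv[0],uv[1],1.]);return -R.T@t,d
def at_z(f,uv,z):
    o,d=ray(f,uv);return o+d*(z-o[2])/d[2]
def proj(f,p):
    M=f["camera_from_world"];c=f["mtx"]@(M[:3,:3]@np.array(p)+M[:3,3]);return c[:2]/c[2]
def save(f,n): cv2.imwrite("pics/"+n,f["pixels"][:,:,::-1])
E
python3 - <<'E'
from h import *
s=state();print({k:np.round(s[k],3) for k in s})
for n in("top","side"):
    f=grab_frame(n);save(f,n+"0.png");print(n,np.round(ray(f,(256,192)),3).tolist())
    for t in("rinser","star","pastry_ring","board","mat","tall_beaker","short_beaker","brownie"):
        for r in spotter.outline_of(f,t)[:2]: 
            m=r["region"];v,u=np.nonzero(m);print(t,round(r["conf"],2),np.round(r["extent"]),u.mean().round(1),v.mean().round(1),m.sum())
E
```

```text
{'time': np.float64(0.0), 'joint_pos': array([ 1.099,  0.053,  1.614, -0.   ,  1.476, -0.119]), 'joint_vel': array([-0.   , -0.001, -0.001, -0.   , -0.   , -0.   ]), 'joint_efforts': array([ 1.0000e-03, -3.9367e+01, -3.7018e+01, -0.0000e+00,  7.0000e-03,
       -0.0000e+00]), 'tool_pos': array([0.216, 0.586, 0.249]), 'tool_rot': array([-0.   ,  0.175,  0.984, -0.001]), 'contact_force': array([ 0.549, -0.14 , -1.356]), 'ft_torque': array([-0.039,  0.025,  0.023]), 'grasp_force': np.float64(0.0), 'gripper_width': np.float64(1.0)}
top [[0.369, 0.023, 1.306], [0.167, -0.003, -0.986]]
rinser 0.82 [240. 183. 291. 243.] 264.0 212.3 2379
rinser 0.47 [360. 173. 387. 200.] 371.9 188.0 430
star 0.72 [249. 200. 279. 228.] 263.4 211.6 279
pastry_ring 0.46 [254. 194. 282. 219.] 264.8 205.5 164
board 0.78 [336. 172. 395. 267.] 364.8 222.0 4671
board 0.34 [262. 218. 269. 219.] 265.0 219.0 3
mat 0.61 [139. 182. 193. 282.] 166.2 233.9 2906
tall_beaker 0.7 [153. 241. 185. 266.] 167.2 253.8 585
short_beaker 0.97 [149. 193. 177. 220.] 161.7 205.9 487
brownie 0.89 [361. 177. 384. 198.] 372.1 187.1 391
brownie 0.69 [340. 169. 392. 265.] 364.7 221.2 4816
side [[0.288, -0.568, 0.633], [0.355, 0.659, -0.663]]
rinser 0.89 [196. 187. 270. 245.] 232.8 218.8 2392
pastry_ring 0.89 [222. 180. 247. 215.] 233.9 197.3 782
board 0.64 [211. 263. 375. 383.] 282.7 324.3 10243
mat 0.73 [126. 141. 223. 193.] 174.0 167.7 1629
short_beaker 0.86 [188. 126. 207. 165.] 196.7 145.6 596
brownie 0.73 [315. 282. 354. 320.] 333.0 299.4 1019
```

Run:
```python
import cv2,numpy as np
a=cv2.imread("pics/top0.png")[150:300,110:420];cv2.imwrite("pics/t.png",cv2.resize(a,None,fx=2.5,fy=2.5))
```

```text
(no output)
```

View pics/t.png

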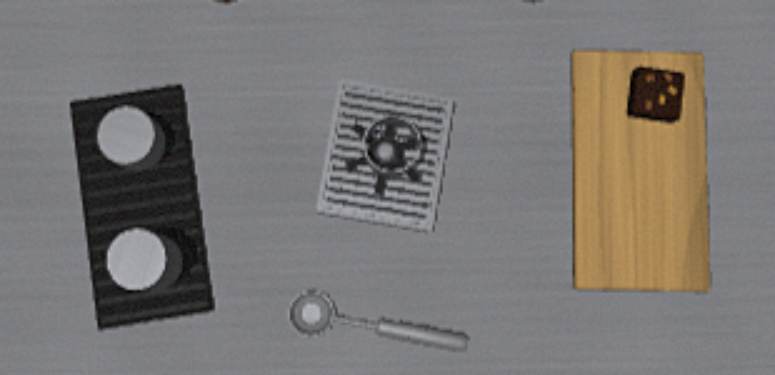

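View pics/side0.png

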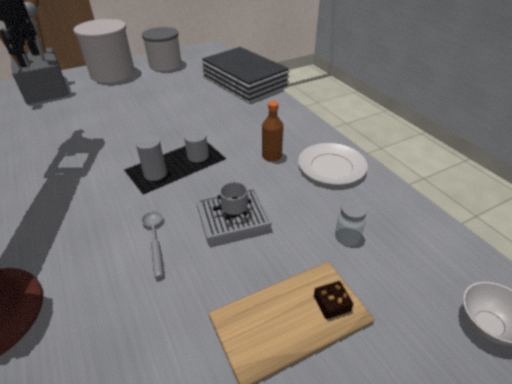

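The top view shows mat (left, +y) with the tall beaker near (165,254) and the short one at (161,204). The ring on the rinser is at about (268,208), with the board on the right and the brownie at its far end (372,188). In the side view, the tall beaker is at (151,158), the ring at (234,198) and the brownie at (333,299). A spoon lies on the bench in front of the rinser.

```bash
cat >> h.py <<'E'
from scipy.optimize import least_squares
def cyl_ext(f,x,y,z,h,r):
    a=np.linspace(0,2*np.pi,60);P=np.array([proj(f,(x+r*np.cos(t),y+r*np.sin(t),zz)) for t in a for zz in(z,z+h)])
    return np.r_[P.min(0),P.max(0)]
def fit(fs,exts,x0,z,h,r):
    g=lambda p:np.concatenate([(cyl_ext(f,*p,z,h,r)-e) for f,e in zip(fs,exts)])
    s=least_squares(g,x0);return s.x,s.fun.round(1)
E
python3 - <<'E'
from h import *
T=grab_frame("top");S=grab_frame("side")
def ext(f,n):
    r=spotter.outline_of(f,n); return r[0]["region"],r[0]["extent"]
for n,h,z,x0 in(("tall_beaker",.105,.005,(165,254)),("short_beaker",.07,.005,(161,204)),("pastry_ring",.045,.052,(268,208))):
    p0=at_z(T,x0,z+h)[:2];print(n,p0.round(4))
    for f in(T,S):
        for r in spotter.outline_of(f,n)[:1]:
            e=np.array(r["extent"])+[0,0,0,0];print("  ",round(r["conf"],2),np.round(e),fit([f],[e],p0,z,h,.031))
g=cv2.cvtColor(T["pixels"],cv2.COLOR_RGB2GRAY)
# bright discs
m=((g>120).astype(np.uint8));m[:, :140]=0;m[:,190:]=0;m[:185]=0;m[285:]=0
n,l,st,c=cv2.connectedComponentsWithStats(m)
for i in range(1,n):
    if 200<st[i,4]<1500:print("disc",st[i],c[i],[at_z(T,c[i],z).round(4)[:2].tolist() for z in(.075,.11)])
# board, rinser, mat rects
for nme,z in(("board",.015),("rinser",.03),("mat",.005)):
    for f in (T,S):
        R=spotter.outline_of(f,nme)[0]["region"].astype(np.uint8)
        v,u=np.nonzero(R);W=np.array([at_z(f,q,z)[:2] for q in zip(u,v)],np.float32)
        print(nme,cv2.minAreaRect(W*1000))
E
```

```text
tall_beaker [0.4143 0.256 ]
   0.85 [154. 242. 184. 267.] (array([0.41333091, 0.25376839]), array([ 0.2,  0. , -0.2, -0. ]))
   0.92 [138. 132. 165. 178.] (array([0.42328745, 0.27153757]), array([-1.6,  0.1,  1.7, -0.3]))
short_beaker [0.5491 0.2752]
   0.93 [150. 196. 176. 218.] (array([0.54519994, 0.27541729]), array([-0.4, -1.6,  0.5,  1.6]))
   0.88 [185. 128. 205. 163.] (array([0.55027434, 0.28108982]), array([-2.2,  1.2,  2.3, -1.3]))
pastry_ring [ 0.5298 -0.0111]
   0.64 [240. 183. 291. 244.] (array([ 0.51743171, -0.00406084]), array([ 14.2,  18.2, -14.1, -18.4]))
   0.85 [223. 184. 248. 214.] (array([ 0.53618512, -0.01168452]), array([-1.5, -1.4,  1.6,  1.1]))
disc [149 193  23  23 395] [159.86582278 203.73924051] [[0.5498, 0.2783], [0.5447, 0.271]]
disc [140 215  50  70 564] [154.75       268.34751773] [[0.3787, 0.2892], [0.3784, 0.2817]]
disc [153 241  23  25 449] [164.05345212 253.34743875] [[0.4174, 0.2653], [0.416, 0.2584]]
board ((508.75140380859375, -286.4647216796875), (150.19921875, 269.93927001953125), 87.24467468261719)
board ((510.3328857421875, -287.9334716796875), (154.4916534423828, 272.2816162109375), 88.17107391357422)
rinser ((527.08251953125, -0.3896331787109375), (131.92807006835938, 155.12142944335938), 79.91914367675781)
rinser ((528.2081909179688, -11.876716613769531), (152.2841796875, 154.15985107421875), 79.0942611694336)
mat ((479.9134216308594, 274.8095397949219), (260.4030456542969, 130.70420837402344), 7.651915550231934)
mat ((482.5431213378906, 274.80059814453125), (261.063720703125, 134.88186645507812), 8.556577682495117)
```

```bash
cat >> h.py <<'E'
from scipy.spatial.transform import Rotation as Ro
def go(*p):
    s=state();q=s["tool_rot"];R=Ro.from_quat([q[1],q[2],q[3],q[0]])
    print("t",s["time"].round(2),"tcp",s["tool_pos"].round(4),"F",np.round(s["contact_force"],1))
    for t in p: print(t,"->",(R.inv().apply(np.array(t)-s["tool_pos"])*1000).round(1))
E
python3 - <<'E'
from h import *
go((.532,-.011,.25),(.532,-.011,.082),(.449,-.284,.25),(.416,.261,.25))
# joint box fit of rinser (tray prism) in each view
T=grab_frame("top");S=grab_frame("side")
def box(f,p,sx,sy,h):
    x,y,a=p;c,s=np.cos(a),np.sin(a)
    P=[proj(f,(x+c*i-s*j,y+s*i+c*j,z)) for i in(-sx/2,sx/2) for j in(-sy/2,sy/2) for z in(0,h)]
    m=np.zeros((384*4,512*4),np.uint8);cv2.fillConvexPoly(m,cv2.convexHull((np.array(P)*4+2).astype(np.float32)).astype(np.int32),1);return m
from scipy.optimize import minimize
for n,sx,sy,h,x0 in(("rinser",.15,.13,.03,(.527,-.003,-.17)),):
    obs=[cv2.resize(spotter.outline_of(f,n)[0]["region"].astype(np.uint8),None,fx=4,fy=4,interpolation=0) for f in(T,S)]
    for sel in((0,),(1,),(0,1)):
      for a0 in(x0[2],x0[2]+1.57):
        c=lambda p:sum((box((T,S)[k],p,sx,sy,h)!=obs[k]).sum()/16 for k in sel)
        r=minimize(c,(x0[0],x0[1],a0),method="Nelder-Mead",options=dict(initial_simplex=np.array([(x0[0],x0[1],a0)]*4)+np.array([[0,0,0],[.01,0,0],[0,.01,0],[0,0,.1]])));print(sel,r.x.round(4),r.fun)
E
```

```text
Traceback (most recent call last):
  File "h.py", line 21, in go
    print("t",s["time"].round(2),"tcp",s["tool_pos"].round(4),"F",np.round(s["contact_force"],1))
              ^^^^^^^^^^^^^^^
AttributeError: 'float' object has no attribute 'round'
```

```bash
sed -i 's/s\["time"\].round(2)/round(s["time"],2)/; s/s\["tool_pos"\].round/np.round(s["tool_pos"],4);0 and s["tool_pos"].round/' h.py; sed -i 's/print("t".*/print("t",round(s["time"],2),"tcp",np.round(s["tool_pos"],4),"F",np.round(s["contact_force"],1))/; s/np.array(t)-s\["tool_pos"\]/np.array(t)-np.array(s["tool_pos"])/' h.py
python3 - <<'E'
from h import *
go((.532,-.011,.25),(.532,-.011,.082),(.449,-.284,.25),(.416,.261,.25))
T=grab_frame("top");S=grab_frame("side")
def box(f,p,sx,sy,h):
    x,y,a=p;c,s=np.cos(a),np.sin(a)
    P=[proj(f,(x+c*i-s*j,y+s*i+c*j,z)) for i in(-sx/2,sx/2) for j in(-sy/2,sy/2) for z in(0,h)]
    m=np.zeros((384*4,512*4),np.uint8);cv2.fillConvexPoly(m,cv2.convexHull((np.array(P)*4+2).astype(np.float32)).astype(np.int32),1);return m
from scipy.optimize import minimize
sx,sy,h,x0=.15,.13,.03,(.527,-.003,-.17)
R=[spotter.outline_of(f,"rinser")[0]["region"]|False for f in(T,S)]
R[1]|=spotter.outline_of(S,"pastry_ring")[0]["region"]&(np.arange(384)[:,None]>195)
obs=[cv2.resize(r.astype(np.uint8),None,fx=4,fy=4,interpolation=0) for r in R]
for sel in((0,),(1,),(0,1)):
  for a0 in(x0[2],x0[2]+1.57):
    c=lambda p:sum((box((T,S)[k],p,sx,sy,h)!=obs[k]).sum()/16 for k in sel)
    p0=np.array((x0[0],x0[1],a0))
    r=minimize(c,p0,method="Nelder-Mead",options=dict(initial_simplex=p0+np.array([[0,0,0],[.01,0,0],[0,.01,0],[0,0,.1]])));print(sel,r.x.round(4),r.fun)
E
```

```text
t 1.6 tcp [0.216  0.5865 0.2503] F [-0.  -0.1 -0.2]
(0.532, -0.011, 0.25) -> [-5.030e+02 -4.515e+02  3.000e-01]
(0.532, -0.011, 0.082) -> [-503.  -451.5  168.3]
(0.449, -0.284, 0.25) -> [-5.195e+02 -7.363e+02  3.000e-01]
(0.416, 0.261, 0.25) -> [-3.002e+02 -2.363e+02  3.000e-01]
(0,) [ 0.5291 -0.0009 -0.1921] 230.375
(0,) [ 5.2900e-01 -1.3000e-03  1.5493e+00] 771.25
(1,) [ 0.5319  0.0035 -0.2072] 271.4375
(1,) [0.5316 0.0065 1.5444] 761.1875
(0, 1) [ 0.5299 -0.0008 -0.1947] 590.9375
(0, 1) [0.5304 0.0036 1.512 ] 1573.4375
```

{"method": "apply_moves", "body": {"series": [{"dx": -503,"dy": -451,"dz": 0,"jaw": 0},{"dx": -503,"dy": -451,"dz": 0},{"dx": -503,"dy": -451,"dz": 0},{"dx": -503,"dy": -451,"dz": 0},{"dx": -503,"dy": -451,"dz": 0}]}}

```text
invalid input at $.series[0]: expected keys jaw, dx, dy, dz, turn
```

{"method": "apply_moves", "body": {"series": [{"dx": -503,"dy": -451,"dz": 0,"turn": 0,"jaw": 0},{"dx": -503,"dy": -451,"dz": 0,"turn": 0,"jaw": 0},{"dx": -503,"dy": -451,"dz": 0,"turn": 0,"jaw": 0},{"dx": -503,"dy": -451,"dz": 0,"turn": 0,"jaw": 0},{"dx": -503,"dy": -451,"dz": 0,"turn": 0,"jaw": 0}]}}

```text
time: 2.27
tool_pos: [0.3138, 0.4008, 0.2504]
tool_rot: [0.0, 0.175, 0.985, 0.0]
contact_force: [1.1, -0.4, -0.4]
gripper_width: 0.998
grasp_force: 0.0
```

{"method": "apply_moves", "body": {"series": [{"dx": -347,"dy": -311,"dz": 0,"turn": 0,"jaw": 0},{"dx": -347,"dy": -311,"dz": 0,"turn": 0,"jaw": 0},{"dx": -347,"dy": -311,"dz": 0,"turn": 0,"jaw": 0},{"dx": -347,"dy": -311,"dz": 0,"turn": 0,"jaw": 0},{"dx": -347,"dy": -311,"dz": 0,"turn": 0,"jaw": 0}]}}

```text
time: 2.68
tool_pos: [0.4115, 0.2165, 0.2507]
tool_rot: [0.001, 0.175, 0.985, 0.0]
contact_force: [0.6, 0.2, -0.5]
gripper_width: 0.999
grasp_force: 0.0
```

{"method": "apply_moves", "body": {"series": [{"dx": -192,"dy": -172,"dz": 0,"turn": 0,"jaw": 0},{"dx": -192,"dy": -172,"dz": 0,"turn": 0,"jaw": 0},{"dx": -192,"dy": -172,"dz": 0,"turn": 0,"jaw": 0},{"dx": -192,"dy": -172,"dz": 0,"turn": 0,"jaw": 0},{"dx": -192,"dy": -172,"dz": 0,"turn": 0,"jaw": 0}]}}

```text
time: 3.1
tool_pos: [0.5092, 0.0321, 0.2507]
tool_rot: [0.0, 0.176, 0.984, 0.0]
contact_force: [-0.1, 1.1, 0.5]
gripper_width: 0.994
grasp_force: 0.0
```

```bash
python3 -c "
from h import *
go((.532,-.011,.25),(.532,-.011,.082))"
```

```text
t 3.1 tcp [0.5092 0.0321 0.2507] F [-0.1  1.1  0.5]
(0.532, -0.011, 0.25) -> [-36.3 -32.6   0.7]
(0.532, -0.011, 0.082) -> [-36.2 -32.6 168.7]
```

{"method": "apply_moves", "body": {"series": [{"dx": -36,"dy": -33,"dz": 0,"turn": 0,"jaw": 0},{"dx": -36,"dy": -33,"dz": 20,"turn": 0,"jaw": 0},{"dx": -36,"dy": -33,"dz": 60,"turn": 0,"jaw": 0},{"dx": -36,"dy": -33,"dz": 100,"turn": 0,"jaw": 0},{"dx": -36,"dy": -33,"dz": 120,"turn": 0,"jaw": 0}]}}

```text
time: 3.52
tool_pos: [0.5284, -0.0094, 0.1254]
tool_rot: [-0.003, 0.176, 0.984, -0.0]
contact_force: [-0.8, 0.4, -0.8]
gripper_width: 1.001
grasp_force: 0.0
```

```bash
python3 -c "
from h import *
go((.532,-.011,.082))
S=grab_frame('side');a=S['pixels'][120:260,160:320];cv2.imwrite('pics/s1.png',cv2.resize(a,None,fx=4,fy=4)[:,:,::-1])"
```

```text
t 3.52 tcp [ 0.5284 -0.0094  0.1254] F [-0.8  0.4 -0.8]
(0.532, -0.011, 0.082) -> [-4.2 -0.2 43.4]
```

View pics/s1.png

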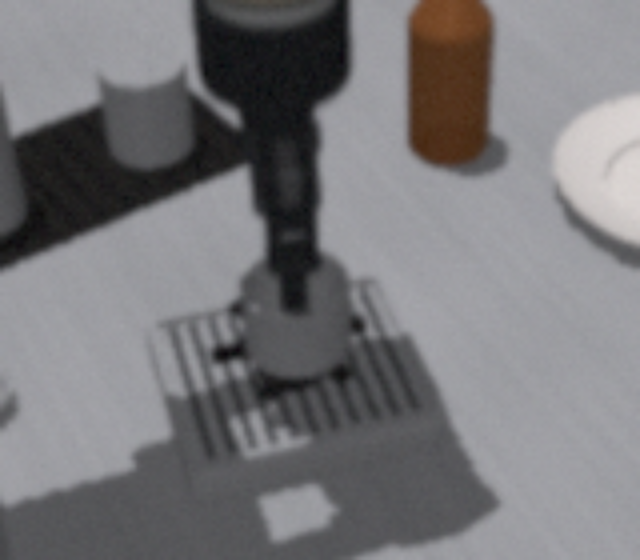

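The fingers hang over the ring, which is centred at crop (297,320), with one finger in front and clear of the wall. Descending and gripping.

{"method": "apply_moves", "body": {"series": [{"dx": 0,"dy": 0,"dz": 25,"turn": 0,"jaw": 0},{"dx": 0,"dy": 0,"dz": 46,"turn": 0,"jaw": 0},{"dx": 0,"dy": 0,"dz": 46,"turn": 0,"jaw": 0},{"dx": 0,"dy": 0,"dz": 46,"turn": 0,"jaw": 1},{"dx": 0,"dy": 0,"dz": 46,"turn": 0,"jaw": 1}]}}

```text
time: 3.98
tool_pos: [0.5323, -0.0092, 0.0864]
tool_rot: [0.001, 0.175, 0.984, 0.0]
contact_force: [0.5, 1.3, 0.5]
gripper_width: 0.744
grasp_force: 0.4
```

{"method": "apply_moves", "body": {"series": [{"dx": 0,"dy": 0,"dz": 0,"turn": 0,"jaw": 1},{"dx": 0,"dy": 0,"dz": 0,"turn": 0,"jaw": 1},{"dx": 0,"dy": 0,"dz": 0,"turn": 0,"jaw": 1}]}}

```text
time: 4.23
tool_pos: [0.5324, -0.0093, 0.0865]
tool_rot: [0.002, 0.175, 0.984, 0.0]
contact_force: [-0.7, 0.2, 2.8]
gripper_width: 0.709
grasp_force: 63.8
```

{"method": "apply_moves", "body": {"series": [{"dx": 0,"dy": 0,"dz": -25,"turn": 0,"jaw": 1},{"dx": 0,"dy": 0,"dz": -60,"turn": 0,"jaw": 1},{"dx": 0,"dy": 0,"dz": -80,"turn": 0,"jaw": 1},{"dx": 0,"dy": 0,"dz": -80,"turn": 0,"jaw": 1}]}}

```text
time: 4.57
tool_pos: [0.5344, -0.0097, 0.1707]
tool_rot: [0.006, 0.175, 0.984, 0.0]
contact_force: [0.9, 0.7, -0.1]
gripper_width: 0.708
grasp_force: 64.9
```

```bash
python3 -c "
from h import *
go((.449,-.284,.16))
S=grab_frame('side');print(spotter.outline_of(S,'pastry_ring')[0]['extent'],proj(S,(.5324,-.0093,.155)))"
```

```text
t 4.57 tcp [ 0.5344 -0.0097  0.1707] F [ 0.9  0.7 -0.1]
(0.449, -0.284, 0.16) -> [ -14.5 -286.9   10.3]
[218.9, 154.1, 247.2, 187.0] [232.09996703 170.6992435 ]
```

Ring lifted with the gripper. Moving to the board.

{"method": "apply_moves", "body": {"series": [{"dx": -13,"dy": -287,"dz": 0,"turn": 0,"jaw": 1},{"dx": -13,"dy": -287,"dz": 0,"turn": 0,"jaw": 1},{"dx": -13,"dy": -287,"dz": 0,"turn": 0,"jaw": 1},{"dx": -13,"dy": -287,"dz": 0,"turn": 0,"jaw": 1},{"dx": -13,"dy": -287,"dz": 0,"turn": 0,"jaw": 1}]}}

```text
time: 5.08
tool_pos: [0.4659, -0.2086, 0.162]
tool_rot: [-0.002, 0.175, 0.985, 0.001]
contact_force: [0.6, -0.3, -1.6]
gripper_width: 0.711
grasp_force: 65.0
```

{"method": "apply_moves", "body": {"series": [{"dx": -4,"dy": -79,"dz": 0,"turn": 0,"jaw": 1},{"dx": -4,"dy": -79,"dz": 0,"turn": 0,"jaw": 1},{"dx": -4,"dy": -79,"dz": 30,"turn": 0,"jaw": 1},{"dx": -4,"dy": -79,"dz": 60,"turn": 0,"jaw": 1},{"dx": -4,"dy": -79,"dz": 70,"turn": 0,"jaw": 1}]}}

```text
time: 5.5
tool_pos: [0.4405, -0.2813, 0.0877]
tool_rot: [-0.005, 0.176, 0.984, 0.003]
contact_force: [-0.9, 0.0, -1.2]
gripper_width: 0.702
grasp_force: 65.1
```

{"method": "apply_moves", "body": {"series": [{"dx": 0,"dy": 0,"dz": 10,"turn": 0,"jaw": 1},{"dx": 0,"dy": 0,"dz": 20,"turn": 0,"jaw": 1},{"dx": 0,"dy": 0,"dz": 20,"turn": 0,"jaw": 1},{"dx": 0,"dy": 0,"dz": 20,"turn": 0,"jaw": 1}]}}

```text
time: 5.83
tool_pos: [0.4447, -0.2829, 0.0745]
tool_rot: [0.0, 0.175, 0.985, -0.0]
contact_force: [0.3, -0.5, -0.7]
gripper_width: 0.702
grasp_force: 65.1
```

```bash
python3 -c "
from h import *
go((.449,-.284,.0495))
S=grab_frame('side');e=spotter.outline_of(S,'pastry_ring')[0]['extent'];p=state()['tool_pos'];print(e,cyl_ext(S,p[0],p[1],p[2]-.0345,.045,.031).round(1))"
```

```text
t 5.83 tcp [ 0.4447 -0.2829  0.0745] F [ 0.3 -0.5 -0.7]
(0.449, -0.284, 0.0495) -> [-4.4  0.5 25. ]
[243.2, 297.3, 279.5, 342.7] [240.1 292.6 277.5 339.9]
```

{"method": "apply_moves", "body": {"series": [{"dx": -4,"dy": 0,"dz": 10,"turn": 0,"jaw": 1},{"dx": -4,"dy": 0,"dz": 18,"turn": 0,"jaw": 1},{"dx": -4,"dy": 0,"dz": 20,"turn": 0,"jaw": 1},{"dx": -4,"dy": 0,"dz": 20,"turn": 0,"jaw": 1}]}}

```text
time: 6.27
tool_pos: [0.4474, -0.284, 0.053]
tool_rot: [-0.001, 0.175, 0.984, 0.001]
contact_force: [-0.4, 0.7, -1.3]
gripper_width: 0.707
grasp_force: 65.1
```

{"method": "apply_moves", "body": {"series": [{"dx": 0,"dy": 0,"dz": 2,"turn": 0,"jaw": 1},{"dx": 0,"dy": 0,"dz": 2,"turn": 0,"jaw": 1}]}}

```text
time: 6.43
tool_pos: [0.448, -0.2846, 0.052]
tool_rot: [-0.0, 0.175, 0.984, 0.0]
contact_force: [-0.2, 0.1, -0.6]
gripper_width: 0.709
grasp_force: 65.1
```

{"method": "apply_moves", "body": {"series": [{"dx": 0,"dy": 0,"dz": 2,"turn": 0,"jaw": 1},{"dx": 0,"dy": 0,"dz": 2,"turn": 0,"jaw": 1}]}}

```text
time: 6.6
tool_pos: [0.4481, -0.2847, 0.0503]
tool_rot: [0.0, 0.176, 0.984, -0.0]
contact_force: [0.3, -0.3, -0.5]
gripper_width: 0.709
grasp_force: 65.1
```

{"method": "apply_moves", "body": {"series": [{"dx": 0,"dy": 0,"dz": 1,"turn": 0,"jaw": 1},{"dx": 0,"dy": 0,"dz": 1,"turn": 0,"jaw": 1}]}}

```text
time: 6.77
tool_pos: [0.4482, -0.2848, 0.0502]
tool_rot: [-0.0, 0.175, 0.984, -0.0]
contact_force: [-1.7, 1.6, 5.0]
gripper_width: 0.71
grasp_force: 65.5
```

{"method": "apply_moves", "body": {"series": [{"dx": 0,"dy": 0,"dz": 1,"turn": 0,"jaw": 1},{"dx": 0,"dy": 0,"dz": 1,"turn": 0,"jaw": 1}]}}

```text
time: 6.93
tool_pos: [0.4482, -0.2848, 0.0501]
tool_rot: [-0.0, 0.175, 0.984, 0.0]
contact_force: [-5.9, 2.8, 11.7]
gripper_width: 0.707
grasp_force: 66.2
```

{"method": "apply_moves", "body": {"series": [{"dx": 0,"dy": 0,"dz": -1.5,"turn": 0,"jaw": 1},{"dx": 0,"dy": 0,"dz": -1.5,"turn": 0,"jaw": 0},{"dx": 0,"dy": 0,"dz": -1.5,"turn": 0,"jaw": 0},{"dx": 0,"dy": 0,"dz": -1.5,"turn": 0,"jaw": 0},{"dx": 0,"dy": 0,"dz": -1.5,"turn": 0,"jaw": 0}]}}

```text
time: 7.35
tool_pos: [0.448, -0.2846, 0.0496]
tool_rot: [-0.0, 0.176, 0.984, 0.0]
contact_force: [0.0, 0.6, 0.3]
gripper_width: 1.001
grasp_force: 0.0
```

{"method": "apply_moves", "body": {"series": [{"dx": 0,"dy": 0,"dz": 0,"turn": 0,"jaw": 0},{"dx": 0,"dy": 0,"dz": -20,"turn": 0,"jaw": 0},{"dx": 0,"dy": 0,"dz": -60,"turn": 0,"jaw": 0},{"dx": 0,"dy": 0,"dz": -100,"turn": 0,"jaw": 0},{"dx": 0,"dy": 0,"dz": -140,"turn": 0,"jaw": 0}]}}

```text
time: 7.77
tool_pos: [0.4475, -0.2842, 0.1907]
tool_rot: [-0.001, 0.175, 0.984, 0.0]
contact_force: [1.3, -0.9, -0.2]
gripper_width: 1.002
grasp_force: 0.0
```

Run:
```python
from h import *
go((.416,.261,.25))
T=grab_frame("top");S=grab_frame("side")
r=spotter.outline_of(S,"pastry_ring")[0];print(r["conf"],r["extent"],fit([S],[r["extent"]],(.448,-.284),.015,.045,.031))
for f,n in((T,"top"),(S,"side")):
    for t in("star_top","rinser"):
      for r in spotter.outline_of(f,t)[:1]:
        v,u=np.nonzero(r["region"]);print(n,t,r["conf"],r["extent"],at_z(f,(u.mean(),v.mean()),.052).round(4))
a=T["pixels"][175:250,225:305];b=S["pixels"][175:250,190:275]
cv2.imwrite("pics/c.png",np.hstack([cv2.resize(a,(400,375)),cv2.resize(b,(400,375))])[:,:,::-1])
```

```text
t 7.77 tcp [ 0.4475 -0.2842  0.1907] F [ 1.3 -0.9 -0.2]
(0.416, 0.261, 0.25) -> [218.1 500.7 -58.7]
0.69 [246.6, 301.1, 280.0, 350.2] (array([ 0.45067115, -0.28988668]), array([-1.6,  1.4,  1.6, -1.3]))
top star_top 0.87 [250.2, 195.1, 283.1, 229.9] [ 0.5285 -0.0016  0.052 ]
top rinser 0.58 [236.8, 180.4, 291.8, 243.1] [ 5.245e-01 -1.000e-04  5.200e-02]
side star_top 0.79 [213.1, 191.1, 234.6, 222.4] [0.5132 0.0017 0.052 ]
side rinser 0.93 [193.9, 192.5, 248.3, 247.1] [ 0.4849 -0.0315  0.052 ]
```

View pics/c.png

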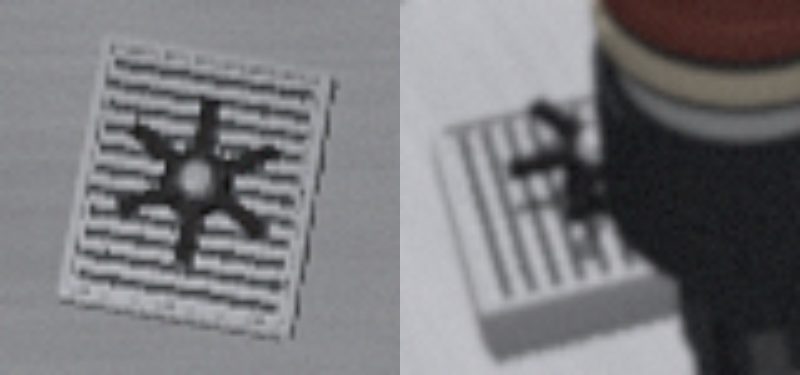

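Left: star with arms centred at crop (197,182), i.e. pixel (264,211), empty of the ring. Right: the arm hides part of the rinser.

{"method": "apply_moves", "body": {"series": [{"dx": 218,"dy": 501,"dz": -59,"turn": 0,"jaw": 0},{"dx": 218,"dy": 501,"dz": -59,"turn": 0,"jaw": 0},{"dx": 218,"dy": 501,"dz": -59,"turn": 0,"jaw": 0},{"dx": 218,"dy": 501,"dz": -59,"turn": 0,"jaw": 0},{"dx": 218,"dy": 501,"dz": -59,"turn": 0,"jaw": 0}]}}

```text
time: 8.53
tool_pos: [0.4347, -0.0759, 0.2101]
tool_rot: [-0.002, 0.176, 0.984, 0.0]
contact_force: [0.8, 0.4, -0.5]
gripper_width: 1.002
grasp_force: 0.0
```

Run:
```python
from h import *
go((.416,.261,.25))
T=grab_frame("top");S=grab_frame("side")
print("star",at_z(T,(264,211),.052))
g=cv2.cvtColor(T["pixels"],cv2.COLOR_RGB2GRAY);
a=np.vstack([cv2.resize(T["pixels"][185:285,140:195],None,fx=5,fy=5,interpolation=cv2.INTER_CUBIC)])
b=cv2.resize(S["pixels"][290:375,220:310],None,fx=5,fy=5);c=np.zeros((500,275+450,3),np.uint8);c[:,:275]=a;c[:425,275:]=b
cv2.imwrite("pics/d.png",c[:,:,::-1])
r=spotter.outline_of(S,"pastry_ring")[0];print(r["conf"],r["extent"],fit([S],[r["extent"]],(.448,-.284),.015,.045,.031))
for f in(T,S):
    r=spotter.outline_of(f,"tall_beaker")[0];print(r["conf"],r["extent"],fit([f],[r["extent"]],(.416,.26),.005,.105,.031))
```

```text
t 8.53 tcp [ 0.4347 -0.0759  0.2101] F [ 0.8  0.4 -0.5]
(0.416, 0.261, 0.25) -> [134.5 309.6 -39.4]
star [ 0.52779077 -0.00123647  0.052     ]
0.71 [245.8, 298.6, 280.2, 346.3] (array([ 0.45316719, -0.28441888]), array([-0.9,  0.9,  0.9, -0.8]))
0.74 [154.5, 239.9, 184.6, 268.1] (array([0.41491909, 0.25228146]), array([-0.1,  1.7,  0.2, -1.8]))
0.55 [139.6, 133.4, 165.7, 177.3] (array([0.42563428, 0.26711464]), array([-2.4, -0.9,  2.5,  0.6]))
```

View pics/d.png

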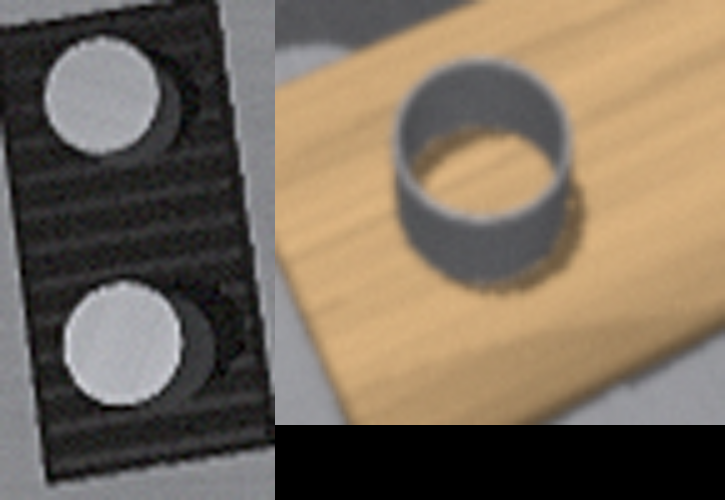

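The ring stands flat on the board, clear of the edges, and the tall beaker's top disc is at pixel (164.2,253.2). Continuing.

{"method": "apply_moves", "body": {"series": [{"dx": 134,"dy": 309,"dz": -40,"turn": 0,"jaw": 0},{"dx": 134,"dy": 309,"dz": -40,"turn": 0,"jaw": 0},{"dx": 134,"dy": 309,"dz": -40,"turn": 0,"jaw": 0},{"dx": 134,"dy": 309,"dz": -40,"turn": 0,"jaw": 0},{"dx": 134,"dy": 309,"dz": -40,"turn": 0,"jaw": 0}]}}

```text
time: 9.2
tool_pos: [0.4245, 0.1289, 0.2361]
tool_rot: [-0.001, 0.177, 0.984, -0.0]
contact_force: [0.7, -1.2, -0.1]
gripper_width: 1.001
grasp_force: 0.0
```

{"method": "apply_moves", "body": {"series": [{"dx": 51,"dy": 119,"dz": -15,"turn": 0,"jaw": 0},{"dx": 51,"dy": 119,"dz": -15,"turn": 0,"jaw": 0},{"dx": 51,"dy": 119,"dz": -15,"turn": 0,"jaw": 0},{"dx": 51,"dy": 119,"dz": -15,"turn": 0,"jaw": 0},{"dx": 51,"dy": 119,"dz": -15,"turn": 0,"jaw": 0}]}}

```text
time: 9.62
tool_pos: [0.4182, 0.2588, 0.2509]
tool_rot: [-0.001, 0.175, 0.985, -0.001]
contact_force: [-0.3, -1.0, -0.5]
gripper_width: 1.001
grasp_force: 0.0
```

Run:
```python
from h import *
go((.416,.26,.16),(.416,.26,.075))
```

```text
t 9.62 tcp [0.4182 0.2588 0.2509] F [-0.3 -1.  -0.5]
(0.416, 0.26, 0.16) -> [ 2.4  0.5 90.9]
(0.416, 0.26, 0.075) -> [  2.3   0.7 175.9]
```

{"method": "apply_moves", "body": {"series": [{"dx": 2,"dy": 1,"dz": 40,"turn": 0,"jaw": 0},{"dx": 2,"dy": 1,"dz": 80,"turn": 0,"jaw": 0},{"dx": 2,"dy": 1,"dz": 110,"turn": 0,"jaw": 0},{"dx": 2,"dy": 1,"dz": 118,"turn": 0,"jaw": 0},{"dx": 2,"dy": 1,"dz": 118,"turn": 0,"jaw": 0}]}}

```text
time: 10.03
tool_pos: [0.4147, 0.2568, 0.1299]
tool_rot: [-0.003, 0.177, 0.984, -0.002]
contact_force: [0.3, 0.5, 0.7]
gripper_width: 1.002
grasp_force: 0.0
```

Run:
```python
from h import *
go((.416,.26,.075))
S=grab_frame("side");a=cv2.resize(S["pixels"][60:200,90:250],None,fx=4.5,fy=4.28,interpolation=cv2.INTER_CUBIC)
cv2.imwrite("pics/e.png",a[:,:,::-1])
```

```text
t 10.03 tcp [0.4147 0.2568 0.1299] F [0.3 0.5 0.7]
(0.416, 0.26, 0.075) -> [-0.4  3.8 54.9]
```

View pics/e.png

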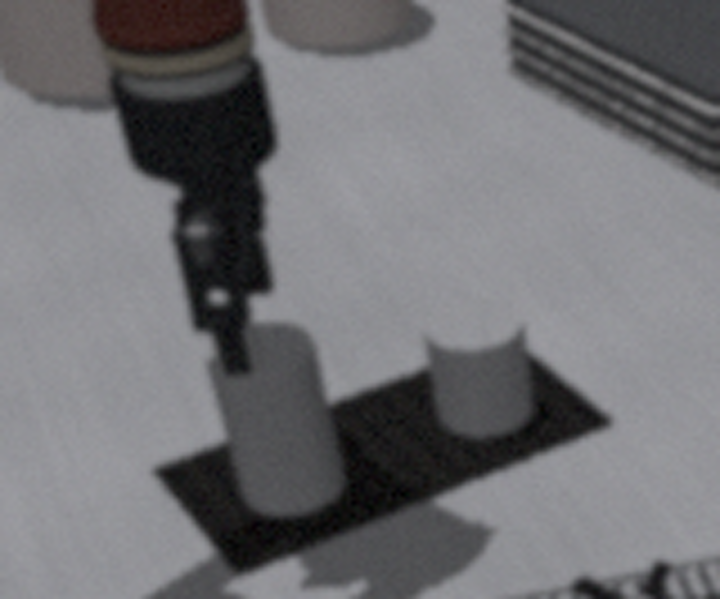

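The near fingertip is at crop (237,368), at the left part of the beaker's top (centre about (265,350)); the beaker base is near (290,490). I'll check this numerically.

Run:
```python
from h import *
S=grab_frame("side");T=grab_frame("top")
c=lambda p:((proj(S,p)-[90,60])*[4.5,4.28]).round()
p=np.array(state()["tool_pos"]);y=np.array([.344,.937,0])
print("tcp",p,c(p));
for z in(.006,.0,-.006,-.019):print(z,"near",c(p-y*.05+[0,0,z]),"far",c(p+y*.05+[0,0,z]))
for b in((.416,.26),(.423,.27),(.42,.265)):
  e=cyl_ext(S,*b,.005,.105,.031);print(b,((e.reshape(2,2)-[90,60])*[4.5,4.28]).round().ravel(),c((*b,.11)),c((*b,.005)))
for t in("tall_beaker",):
  for f in(T,S):
    for r in spotter.outline_of(f,t)[:2]:print(r["conf"],r["extent"])
```

```text
tcp [0.41811931 0.25932084 0.13606465] [249. 310.]
0.006 near [240. 349.] far [254. 258.]
0.0 near [242. 358.] far [256. 267.]
-0.006 near [244. 366.] far [258. 275.]
-0.019 near [249. 385.] far [263. 294.]
(0.416, 0.26) [199. 320. 341. 515.] [255. 348.] [290. 485.]
(0.423, 0.27) [207. 309. 347. 503.] [262. 337.] [296. 473.]
(0.42, 0.265) [204. 314. 344. 509.] [259. 342.] [294. 479.]
0.54 [172.1, 243.4, 182.6, 256.6]
0.23 [150.6, 194.3, 176.0, 219.5]
0.69 [138.9, 135.5, 164.7, 177.6]
```

{"method": "apply_moves", "body": {"series": [{"dx": -3,"dy": 0,"dz": 0,"turn": 0,"jaw": 0},{"dx": -3,"dy": 0,"dz": 20,"turn": 0,"jaw": 0},{"dx": -3,"dy": 0,"dz": 40,"turn": 0,"jaw": 0},{"dx": -3,"dy": 0,"dz": 60,"turn": 0,"jaw": 0},{"dx": -3,"dy": 0,"dz": 60,"turn": 0,"jaw": 0}]}}

```text
time: 10.7
tool_pos: [0.417, 0.2576, 0.0708]
tool_rot: [-0.002, 0.175, 0.984, -0.002]
contact_force: [-1.3, 0.5, -1.1]
gripper_width: 1.002
grasp_force: 0.0
```

{"method": "apply_moves", "body": {"series": [{"dx": 0,"dy": 0,"dz": 0,"turn": 0,"jaw": 1},{"dx": 0,"dy": 0,"dz": 0,"turn": 0,"jaw": 1},{"dx": 0,"dy": 0,"dz": 0,"turn": 0,"jaw": 1},{"dx": 0,"dy": 0,"dz": 0,"turn": 0,"jaw": 1},{"dx": 0,"dy": 0,"dz": 0,"turn": 0,"jaw": 1}]}}

```text
time: 11.12
tool_pos: [0.4206, 0.2592, 0.0759]
tool_rot: [0.002, 0.175, 0.984, 0.001]
contact_force: [0.8, -1.2, 5.9]
gripper_width: 0.725
grasp_force: 65.6
```

{"method": "apply_moves", "body": {"series": [{"dx": 0,"dy": 0,"dz": -20,"turn": 0,"jaw": 1},{"dx": 0,"dy": 0,"dz": -60,"turn": 0,"jaw": 1},{"dx": 0,"dy": 0,"dz": -100,"turn": 0,"jaw": 1},{"dx": 0,"dy": 0,"dz": -100,"turn": 0,"jaw": 1},{"dx": 0,"dy": 0,"dz": -100,"turn": 0,"jaw": 1}]}}

```text
time: 11.53
tool_pos: [0.4209, 0.2594, 0.1773]
tool_rot: [0.003, 0.175, 0.984, 0.002]
contact_force: [-0.2, -0.8, -2.3]
gripper_width: 0.722
grasp_force: 65.8
```

Run:
```python
from h import *
go((.528,-.001,.176),(.528,.05,.176))
S=grab_frame("side");p=state()["tool_pos"]
e=spotter.outline_of(S,"tall_beaker")[0]["extent"];print(e,fit([S],[e],p[:2],p[2]-.0709,.105,.031))
```

```text
t 11.53 tcp [0.4209 0.2594 0.1773] F [-0.2 -0.8 -2.3]
(0.528, -0.001, 0.176) -> [-190.5 -207.4    1.3]
(0.528, 0.05, 0.176) -> [-172.9 -159.6    1.4]
[127.3, 97.9, 159.8, 147.0] (array([0.42315155, 0.27220685]), array([-0.7, -0.2,  0.7,  0.1]))
```

Lifted. Moving to above the star.

{"method": "apply_moves", "body": {"series": [{"dx": -190,"dy": -207,"dz": 0,"turn": 0,"jaw": 1},{"dx": -190,"dy": -207,"dz": 0,"turn": 0,"jaw": 1},{"dx": -190,"dy": -207,"dz": 0,"turn": 0,"jaw": 1},{"dx": -190,"dy": -207,"dz": 0,"turn": 0,"jaw": 1},{"dx": -190,"dy": -207,"dz": 0,"turn": 0,"jaw": 1}]}}

```text
time: 12.05
tool_pos: [0.497, 0.0642, 0.171]
tool_rot: [-0.002, 0.175, 0.985, -0.0]
contact_force: [1.5, 0.3, -1.6]
gripper_width: 0.723
grasp_force: 65.9
```

{"method": "apply_moves", "body": {"series": [{"dx": -49,"dy": -53,"dz": 0,"turn": 0,"jaw": 1},{"dx": -49,"dy": -53,"dz": 0,"turn": 0,"jaw": 1},{"dx": -49,"dy": -53,"dz": 0,"turn": 0,"jaw": 1},{"dx": -49,"dy": -53,"dz": 0,"turn": 0,"jaw": 1}]}}

```text
time: 12.38
tool_pos: [0.5248, -0.002, 0.171]
tool_rot: [-0.003, 0.177, 0.984, 0.0]
contact_force: [-0.2, 0.6, -1.8]
gripper_width: 0.722
grasp_force: 66.0
```

Run:
```python
from h import *
S=grab_frame("side");p=state()["tool_pos"];go((.528,-.001,.14))
for r in spotter.outline_of(S,"tall_beaker")[:1]:
    e=r["extent"];print(r["conf"],e,fit([S],[e],p[:2],p[2]-.0709,.105,.031),"pred",cyl_ext(S,p[0],p[1],p[2]-.0709,.105,.031).round(1))
for r in spotter.outline_of(S,"star")[:1]:print(r["conf"],r["extent"])
a=cv2.resize(S["pixels"][120:260,160:320],None,fx=4.5,fy=4.28,interpolation=cv2.INTER_CUBIC);cv2.imwrite("pics/f.png",a[:,:,::-1])
c=lambda q:((proj(S,q)-[160,120])*[4.5,4.28]).round()
print("star c",c((.528,-.001,.052)),"mouth",c((p[0],p[1],p[2]-.0709)),"top",c((p[0],p[1],p[2]+.034)))
```

```text
t 12.43 tcp [ 0.5246 -0.0009  0.1713] F [ 0.7  0.2 -1.5]
(0.528, -0.001, 0.14) -> [-3.4  1.1 31.2]
0.7 [208.6, 143.6, 237.6, 196.0] (array([0.5193619 , 0.00390654]), array([-1.6, -2.5,  1.8,  2. ])) pred [210.3 141.5 242.4 198.5]
0.91 [214.4, 197.0, 252.7, 217.6]
star c [319. 361.] mouth [308. 296.] top [295. 129.]
```

View pics/f.png

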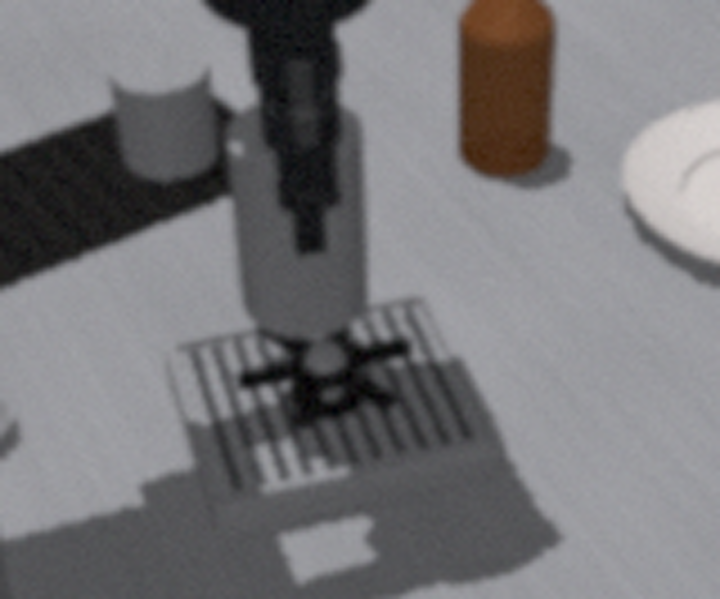

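The beaker is held upright above the star: its mouth centre is at about crop (304,298) and the star centre at about (325,365), so it needs a small shift to the right. Adjusting and lowering.

{"method": "apply_moves", "body": {"series": [{"dx": -5,"dy": 0,"dz": 10,"turn": 0,"jaw": 1},{"dx": -5,"dy": 0,"dz": 25,"turn": 0,"jaw": 1},{"dx": -5,"dy": 0,"dz": 34,"turn": 0,"jaw": 1},{"dx": -5,"dy": 0,"dz": 34,"turn": 0,"jaw": 1},{"dx": -5,"dy": 0,"dz": 34,"turn": 0,"jaw": 1}]}}

```text
time: 12.95
tool_pos: [0.5298, -0.0018, 0.1385]
tool_rot: [-0.001, 0.175, 0.985, -0.0]
contact_force: [-0.6, -0.3, -0.7]
gripper_width: 0.72
grasp_force: 66.0
```

Run:
```python
from h import *
S=grab_frame("side");T=grab_frame("top");p=np.array(state()["tool_pos"]);go((.528,-.001,.14))
k=8;u0,v0=205,160
a=cv2.resize(S["pixels"][160:230,205:265],None,fx=8,fy=8,interpolation=cv2.INTER_CUBIC).astype(np.uint8)
b=cv2.resize(T["pixels"][185:245,235:295],None,fx=5,fy=5,interpolation=cv2.INTER_CUBIC)
c=np.zeros((560,790,3),np.uint8);c[:,:480]=a;c[:300,485:785]=b
c=np.clip(c*1.5,0,255).astype(np.uint8);cv2.imwrite("pics/g.png",c[:,:,::-1])
q=lambda f,w:((proj(f,w)-[205,160]+.5)*8).round()
print("pred mouth c",q(S,p-[0,0,.0709]),"ext",((cyl_ext(S,p[0],p[1],p[2]-.0709,.002,.031).reshape(2,2)-[205,160]+.5)*8).round().ravel())
print("pred star",q(S,(.528,-.001,.052)),q(S,(.538,-.001,.052)),q(S,(.528,.009,.052)))
```

```text
t 13.05 tcp [ 0.5309 -0.0022  0.1402] F [ 0.4 -0.1 -0.9]
(0.528, -0.001, 0.14) -> [3.1 0.2 0.2]
pred mouth c [220. 315.] ext [110. 238. 328. 390.]
pred star [212. 359.] [243. 348.] [197. 339.]
```

View pics/g.png

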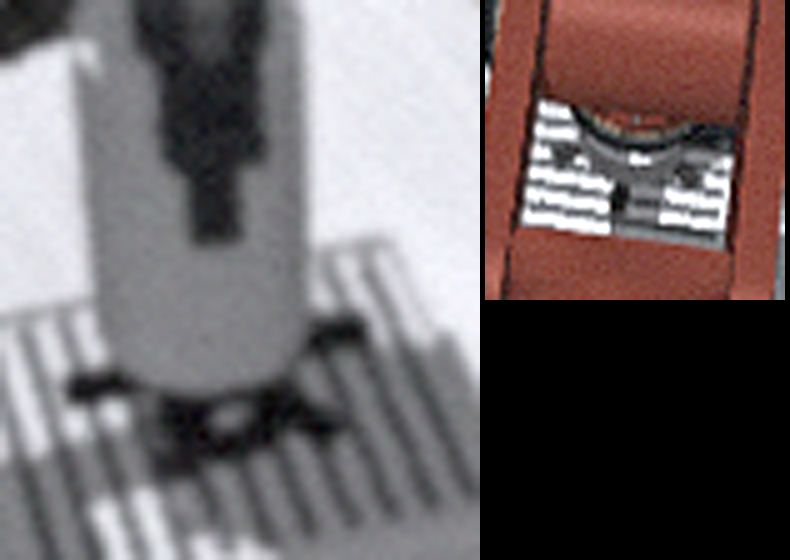

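Left: beaker bottom spans crop 98–307 (lowest 395), with the star arm tips at (67,385) and (367,330), so their centre is (217,357). The beaker therefore needs about 3 mm more in +x. Right: the top view is mostly hidden by the arm.

{"method": "apply_moves", "body": {"series": [{"dx": -3,"dy": 1,"dz": 0,"turn": 0,"jaw": 1},{"dx": -3,"dy": 1,"dz": 6,"turn": 0,"jaw": 1},{"dx": -3,"dy": 1,"dz": 14,"turn": 0,"jaw": 1},{"dx": -3,"dy": 1,"dz": 14,"turn": 0,"jaw": 1},{"dx": -3,"dy": 1,"dz": 14,"turn": 0,"jaw": 1}]}}

```text
time: 13.47
tool_pos: [0.533, -0.0025, 0.1246]
tool_rot: [-0.001, 0.176, 0.984, -0.0]
contact_force: [-0.1, -0.4, -1.0]
gripper_width: 0.721
grasp_force: 66.0
```

{"method": "apply_moves", "body": {"series": [{"dx": 0,"dy": 0,"dz": 2,"turn": 0,"jaw": 1},{"dx": 0,"dy": 0,"dz": 2,"turn": 0,"jaw": 1},{"dx": 0,"dy": 0,"dz": 2,"turn": 0,"jaw": 1}]}}

```text
time: 13.72
tool_pos: [0.5338, -0.0026, 0.1238]
tool_rot: [0.0, 0.176, 0.984, -0.0]
contact_force: [-0.1, 0.5, -1.0]
gripper_width: 0.724
grasp_force: 66.0
```

{"method": "apply_moves", "body": {"series": [{"dx": 0,"dy": 0,"dz": 2,"turn": 0,"jaw": 1},{"dx": 0,"dy": 0,"dz": 2,"turn": 0,"jaw": 1},{"dx": 0,"dy": 0,"dz": 2,"turn": 0,"jaw": 1}]}}

```text
time: 13.97
tool_pos: [0.5342, -0.0027, 0.1226]
tool_rot: [0.001, 0.175, 0.984, -0.0]
contact_force: [-1.6, 0.8, 2.8]
gripper_width: 0.721
grasp_force: 66.3
```

Run:
```python
from h import *
S=grab_frame("side");p=np.array(state()["tool_pos"]);go((.529,-.001,.1109))
a=cv2.resize(S["pixels"][160:230,200:270],None,fx=8,fy=8,interpolation=cv2.INTER_CUBIC)
cv2.imwrite("pics/h.png",np.clip(a*1.5,0,255)[:,:,::-1])
x=np.array([-.939,.344,0])
for o in(0,.004):
  b=p+x*o;print(((cyl_ext(S,b[0],b[1],b[2]-.0709,.002,.031).reshape(2,2)-[200,160]+.5)*8).round().ravel())
```

```text
t 14.02 tcp [ 0.5342 -0.0027  0.1226] F [-0.3 -0.1  2.6]
(0.529, -0.001, 0.1109) -> [ 5.5 -0.2 11.7]
[166. 280. 381. 432.]
[152. 281. 367. 434.][ WARN:0@1.365] global loadsave.cpp:1063 imwrite_ Unsupported depth image for selected encoder is fallbacked to CV_8U.
```

View pics/h.png

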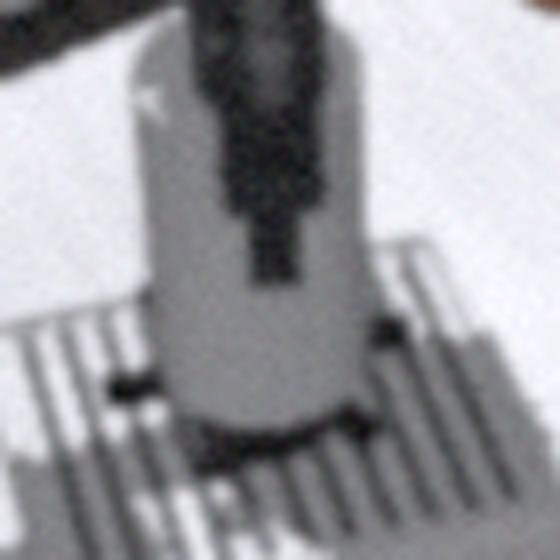

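Beaker rim spans crop 157–370 (centre 263) and the star's arm tips centre at about 257, so the beaker is 1–2 mm too far in +x. I'll lift slightly, shift and press.

{"method": "apply_moves", "body": {"series": [{"dx": 0,"dy": 0,"dz": -4,"turn": 0,"jaw": 1},{"dx": 1.5,"dy": 0,"dz": -4,"turn": 0,"jaw": 1},{"dx": 1.5,"dy": 0,"dz": -4,"turn": 0,"jaw": 1},{"dx": 1.5,"dy": 0,"dz": 0,"turn": 0,"jaw": 1},{"dx": 1.5,"dy": 0,"dz": 0,"turn": 0,"jaw": 1}]}}

```text
time: 14.43
tool_pos: [0.5325, -0.0021, 0.1215]
tool_rot: [0.0, 0.176, 0.984, 0.0]
contact_force: [-0.7, 0.2, 3.0]
gripper_width: 0.721
grasp_force: 66.3
```

{"method": "apply_moves", "body": {"series": [{"dx": 0,"dy": 0,"dz": 2,"turn": 0,"jaw": 1},{"dx": 0,"dy": 0,"dz": 4,"turn": 0,"jaw": 1},{"dx": 0,"dy": 0,"dz": 6,"turn": 0,"jaw": 1},{"dx": 0,"dy": 0,"dz": 6,"turn": 0,"jaw": 1},{"dx": 0,"dy": 0,"dz": 6,"turn": 0,"jaw": 1}]}}

```text
time: 14.85
tool_pos: [0.5327, -0.0022, 0.1162]
tool_rot: [0.0, 0.175, 0.984, 0.0]
contact_force: [-0.7, 0.8, 6.2]
gripper_width: 0.724
grasp_force: 66.4
```

{"method": "apply_moves", "body": {"series": [{"dx": 0,"dy": 0,"dz": 2,"turn": 0,"jaw": 1},{"dx": 0,"dy": 0,"dz": 4,"turn": 0,"jaw": 1},{"dx": 0,"dy": 0,"dz": 4,"turn": 0,"jaw": 1},{"dx": 0,"dy": 0,"dz": 4,"turn": 0,"jaw": 1}]}}

```text
time: 15.18
tool_pos: [0.5328, -0.0021, 0.1125]
tool_rot: [0.0, 0.175, 0.984, 0.0]
contact_force: [-2.2, 0.3, 7.7]
gripper_width: 0.724
grasp_force: 66.5
```

{"method": "apply_moves", "body": {"series": [{"dx": 0,"dy": 0,"dz": 1.2,"turn": 0,"jaw": 1},{"dx": 0,"dy": 0,"dz": 1.2,"turn": 0,"jaw": 1},{"dx": 0,"dy": 0,"dz": 1.2,"turn": 0,"jaw": 1},{"dx": 0,"dy": 0,"dz": 1.2,"turn": 0,"jaw": 1}]}}

```text
time: 15.52
tool_pos: [0.5328, -0.0021, 0.1115]
tool_rot: [0.0, 0.175, 0.984, 0.0]
contact_force: [-2.6, 0.6, 8.0]
gripper_width: 0.726
grasp_force: 66.6
```

Run:
```python
from h import *
F=[];Z=[]
for i in range(8):
    S=grab_frame("side");s=state();F.append(s["contact_force"][2]);Z.append(s["tool_pos"][2])
print(np.mean(F),np.mean(Z),np.array(Z).round(4),np.round(F,1))
a=cv2.resize(S["pixels"][160:230,200:270],None,fx=8,fy=8,interpolation=cv2.INTER_CUBIC)
cv2.imwrite("pics/i.png",np.clip(a*1.5,0,255).astype(np.uint8)[:,:,::-1])
for n in("pastry_ring","short_beaker","brownie","tall_beaker"):print(n,[np.round(r["extent"]).tolist() for r in spotter.outline_of(S,n)[:1]])
```

```text
7.420971699379409 0.11151633942467787 [0.1115 0.1115 0.1115 0.1115 0.1115 0.1115 0.1115 0.1115] [7.3 7.3 7.6 7.4 8.2 6.8 7.6 7.2]
pastry_ring [[313.0, 281.0, 358.0, 320.0]]
short_beaker [[188.0, 129.0, 205.0, 163.0]]
brownie [[212.0, 201.0, 249.0, 226.0]]
tall_beaker [[216.0, 164.0, 244.0, 214.0]]
```

View pics/i.png

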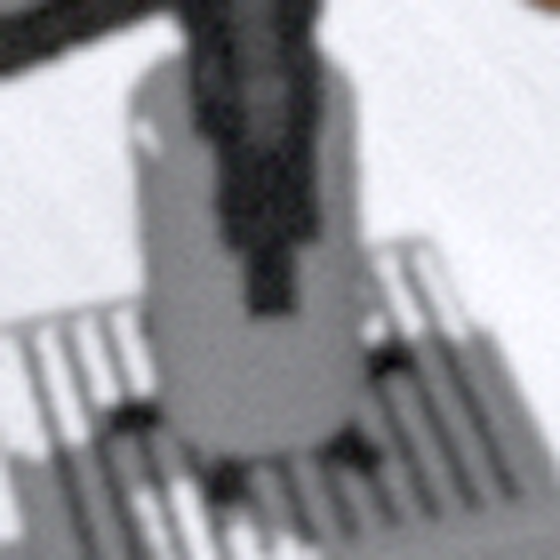

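The beaker sits centred (rim 154–366 against arm tips 105–410), and position and force both say about 11.4 mm of travel. A half-millimetre more, then hand in.

{"method": "apply_moves", "body": {"series": [{"dx": 0,"dy": 0,"dz": 0.5,"turn": 0,"jaw": 1},{"dx": 0,"dy": 0,"dz": 0.5,"turn": 0,"jaw": 1},{"dx": 0,"dy": 0,"dz": 0.5,"turn": 0,"jaw": 1}]}}

```text
time: 16.37
tool_pos: [0.5328, -0.0022, 0.111]
tool_rot: [0.0, 0.175, 0.984, -0.0]
contact_force: [-2.5, 0.3, 7.3]
gripper_width: 0.723
grasp_force: 66.6
```

```bash
python3 -c "
from h import *
go(); print(ticket.job_done())"
```

```text
t 16.37 tcp [ 0.5328 -0.0022  0.111 ] F [-2.5  0.3  7.3]
the job is handed in; nothing more can be done
None
```

The job is handed in at 16.4 s: the pastry ring stands flat on the chopping board, and the tall beaker is held mouth-down, centred to about 1–2 mm, with the star pressed about 12 mm by arm position (the force reading suggests 11–12 mm); no verdict came back.

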